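# Draw the bottom slide tray from under the boxes to its stop

## Robot

A 7-joint arm with a two-finger parallel gripper is mounted at the origin on the work surface. World frame = base frame: x ahead of the robot, y to its left, z up, the work surface at z = 0. Lengths are in mm, angles in rad, forces in N, time in s.
With the tool pointing down it reaches from about 400 to 875 mm from the base axis. Payload 6.5 kg.
Tool frame: the origin (TCP) lies on the centre line of the jaws, within the pads' length; the fingertips stand 14 mm ahead of it and the grasp point (between the pads) lies 5 mm behind it; z points along the fingers, y is the line along which they close (so a half turn about z gives the same grasp; the last joint's range is limited). The gripper opens to 88 mm and grips with 3 to 60 N. Pads are 18 mm wide; open, the fingers measure 123 mm over their backs; the gripper's body (75 mm by 187 mm) begins 45 mm behind the grasp point.
Start: joints at [1.161, 0.536, -0.004, 1.538, 0.003, 1.067, -0.071], TCP at [219.09, -611.956, 252.716] pointing down, gripper open.
Joint ranges: [-2.7, 2.7], [-0.37, 2.16], [-1.27, 1.26], [0.24, 2.4], [-1.31, 4.45], [0.19, 1.91], [-2.76, 2.76]. Speed limits (rad/s): [2.39, 2.39, 3.14, 3.14, 3.14, 3.14, 3.14].

## Interface

Orientations are given as a unit quaternion [w, x, y, z].
In Python, from workcell import robot gives the robot as it stands. The module is installed in compiled form; this text tells all that it offers.
- The arm moves only by the tool send_rows, never from a script. Its argument "targets" is a list of rows, each a list of 5 numbers: the shift along the tool's x, y, z in cm, then the turn about the tool's z in degrees, then the finger opening in cm, from 0 to 8.81. A call has 1 to 12 rows; each row is the pose to reach, as a shift and turn from the pose commanded when the call began, along the tool's axes at that moment; what a row does not reach only later rows make up. A row lasts 1/12 s, in which the tool goes at most 41.7 mm and 7.16 degrees, less where a joint would pass 70% of its speed; a pose out of reach is approached as far as the arm can. A call with a gripper value outside its range is refused whole. The fingers move at their own pace and stop on an object; "squeeze" is the grip in N (left out, the last holds). Time passes only in rows, so rows that repeat a pose let the fingers close. It gives the time, the measured TCP pose, the force, the opening and the grip force at its end, in the units of the state.
- robot.sense(): the state, without advancing time (a new reading comes with each control period).
- robot.read_camera(name): name is "scene" or "top" or "wrist"; returns (picture, depth): 400x640x3 uint8, red, green, blue; 400x640 float32, mm along the optical axis (not along the pixel's ray), 0 where there is no reading.
- robot.camera_params(name): a dict with "fx", "fy", "cx", "cy" (pixels), "cam_to_world" (4x4, takes a point from camera to world coordinates); the wrist camera has in their place "mount" (4x4, takes a point from camera to tool coordinates, whose origin is the TCP and whose axes are the flange's). Camera axes: x right, y up, looking along -z (the intrinsics and any distortion apply to the point x, -y, -z); pixel columns grow to the right and rows downward; lengths in mm; the calibration is good to about 2 mm. The wrist camera is an equidistant fisheye: a pixel r from the principal point sees the ray r / f radians off the axis. A picture is of the moment at which its call begins: read the wrist's pose just before it. camera_params takes no time and is no camera call.
- robot.close_job(): hands the job in; it is judged then, once.
Trained networks look in the newest picture that a camera, given by its name, has taken for a name from the list of things; names that differ only in an ending like _2 or _b are one class to them, and where a whole thing is asked for, a point or a joint stands for the part that bears it (a point fixed in the world has none). Each returns a list of dicts, best first, with "confidence" (0 to 1); they miss things now and then, are a little off and sometimes report something else, mostly with a low value. They report only what shows in the picture. A call takes as long as a camera call.
- robot.silhouettes(camera, target): "pixels" (400x640 bool, what is visible of it) and "bbox" ([left, top, right, bottom] in pixels, round what is visible of it).
- robot.place_of(camera, target): "xy" ([column, row] in pixels: a listed point, or the origin of a listed thing).
The state is a dict: "time_s": time; "joint_positions": joint angles; "joint_velocities": joint speeds; "effort": joint torques, N m; "tcp_pos": TCP position; "tcp_rot": TCP orientation; "wrist_force": force on the tool from outside, world axes, zero at the start; "torque": the same for the moment, N m; "width": finger opening in mm; "grip_force": force on a finger pad.
Only numpy, scipy, OpenCV 4.12 (cv2) and the standard library are available. Lean on these libraries where they do the work, as an engineer would, in place of code of your own. Each camera call takes 0.05 s, during which the arm holds its last target. There are 200 camera calls.

## Task

The aluminium slide tray lies at the bottom of a stack of slide boxes on the loading board. Take its upright handle and slide the tray out from under the stack, along the guides, until its tongue meets the end stop, press it home there for a moment - firmly but gently, with about 8 N and never more than 15 N - and let go. The three boxes must settle on the board behind the two posts, still stacked; do not touch or topple them, and leave everything else standing where it is.

Things in the scene. Friction and masses are not known exactly. Their poses are not given: they have to be found in the camera images.
- track: Fixed grey loading board, 390 x 220 x 8 mm, flat on the bench; top at z = 8 mm. Origin on its underside, below the stack's nominal centre; z up. Its -x axis is the way the tray is drawn; the board spans x -320 to +70, y -110 to +110 mm. Two low rails (inner faces y = +33 and -33 mm, x -65 to -215, tops at z = 13 mm) flank the tray's way.
- posts (a point): Point on the board's top midway between two fixed steel posts (each 10 x 12 mm, at 41 mm to either side in the track's y, 20 mm above the board's top, back faces 5 mm behind this point, at track x = -50 mm). They stand in front of the stack, catch the lowest box and let the tray pass between them. Axes as the track's.
- tray: Loose aluminium slide tray, 0.14 kg, bottom of the stack: plate 96 (x) x 60 (y) x 6 mm, origin at the centre of its underside, axes parallel to the track's; starts at track x = 0, on the board. A tongue 24 mm wide, 6 mm thick runs from the plate's front (x = -48 mm) to its tip at x = -124 mm. Sliding it takes 2 to 16 N under the stack, 1 to 4 N once clear.
- handle (a point): Centre of the tray's black upright handle fin, which stands on the tongue: 22 mm long (x), 10 mm thick (y, grasp it across this), rising from 6 to 49 mm above the tray's underside. This point is at tray x = -100, y = 0, z = 30 mm. Axes as the tray's.
- stop: Fixed end stop: grey block 34 x 60 x 12 mm with a low nut, origin under its centre on the board's top, axes as the track's. A rigid steel bar, 12 mm high, 40 mm wide, reaches from it to the tray. The bar's face is set anew each time, 23 to 46 mm in front (+x) of this origin; the setting is not measured and must be felt: the tongue's tip meets it after 112 to 135 mm of drawing.
- box1: Lowest of three closed plastic slide boxes stacked on the tray's plate, 92 (x) x 86 (y) x 22 mm, 0.09 to 0.18 kg; origin at the centre of its underside, which is 14 mm above the bench at the start and 8 mm once the tray is gone. Its front starts 4 to 10 mm short of the posts.
- box2: Middle box, same size and mass range, on box1 (loose, a little askew).
- box3: Top box, same size and mass range, on box2 (loose, a little askew); its top is 80 mm above the bench.
- amber_bottle: Bystander: amber reagent bottle, 52 mm diameter, 115 mm high, on the track beside the stack. Origin: centre of its underside.
- dish: Bystander: closed glass dish, 48 mm diameter, 13 mm high, on the track. Origin: centre of its underside.
- forceps: Bystander: steel forceps, 110 x 20 x 6 mm, lying on the track. Origin: centre of its underside.
- squeeze_bottle: Bystander: white bottle, 60 mm diameter, 130 mm high, on the bench. Origin: centre of its underside.
- stain_jar: Bystander: open glass jar, 70 mm diameter, 70 mm high, on the bench. Origin: centre of its underside.
- spare_box: Bystander: a slide box like those of the stack, 92 x 86 x 22 mm, apart on the bench. Origin: centre of its underside.
- slide_rack: Bystander: white divided slide rack, 110 x 80 x 35 mm, on the bench. Origin: centre of its underside.

How it is judged (in metres and radians):
On the way, in this order (a step that is already met when the one before it is completed fails the run):
1. the tray is drawn clear of the stack (slid more than 102 mm along the track) (x of tray in the frame of track below -0.102 m).
2. the tongue is pressed against the end stop with more than 3 N for 0.2 s (contact force between tray and stop above 3 N and z of tray in the frame of track below 0.0105 m), for 0.2 s.
At the end, for the whole second after the job is handed in: The tray lies flat on the board, within 6 mm of the guides' middle, 109 to 139 mm along the track; the three boxes lie level, stacked in order on the board, each -15 to +25 mm along and 20 mm across of the track's origin (tilt under 0.05 rad); all at rest (x of tray in the frame of track between -0.139 and -0.109 m and y of tray in the frame of track between -0.006 and 0.006 m and z of each of tray, box1 in the frame of track below 0.0105 m and angle between tray's own z axis and vertical below 0.04 rad and linear speed of each of tray, box1, box2, box3 below 0.01 m/s and x of box1 in the frame of track between -0.015 and 0.025 m and y of box1 in the frame of track between -0.02 and 0.02 m and z of box1 in the frame of track above 0.006 m and angle between each of box1, box2, box3's own z axis and vertical below 0.05 rad and x of box2 in the frame of track between -0.015 and 0.025 m and y of box2 in the frame of track between -0.02 and 0.02 m and z of box2 in the frame of track between 0.028 and 0.0325 m and x of box3 in the frame of track between -0.015 and 0.025 m and y of box3 in the frame of track between -0.02 and 0.02 m and z of box3 in the frame of track between 0.05 and 0.0545 m); the robot touches nothing.
It fails at once if the tray is pressed on the end stop with more than 16 N (contact force between tray and stop above 16 N).
It fails at once if the robot touches a box of the stack (contact force between any of the fingers, the arm and box1 above 0.5 N or contact force between any of the fingers, the arm and box2 above 0.5 N or contact force between any of the fingers, the arm and box3 above 0.5 N).
It fails at once if a box of the stack tips by more than 0.3 rad (angle between any of box1, box2, box3's own z axis and vertical above 0.3 rad).
It fails at once if a bystander is moved by more than 20 mm (distance of any of amber_bottle, dish, forceps, squeeze_bottle, stain_jar, slide_rack, spare_box from where it was at the start of the episode above 0.02 m).
It also fails if it takes over 64 s, if anything falls off the work surface, if the arm or the gripper's body presses on something with over 40 N, if the wrist force passes 120 N, or if a joint passes its speed limit or range.

## Working session

There is one attempt and no reset: what is moved stays moved. The work goes in short steps, Python scripts to look and compute and a tool call to move; the robot and the scene stay as the last step left them, time stands still between calls to the robot, and variables do not carry over. Pictures are saved under pics/ and viewed, at most 10 in all, crops included, and the job is handed in when it is done.

Besides the shell and the picture viewer there is one more tool, called after "Emit:" in YAML: its name, and indented under it one key for each argument. send_rows: Moves the arm, as the interface text tells. Its arguments: {"type":"object","properties":{"targets":{"type":"array","items":{"type":"array","items":{"type":"number"}}},"squeeze":{"type":"number"}},"required":["targets"]}

```bash
mkdir -p pics
cat > h.py <<'E'
import numpy as np, cv2
from workcell import robot
from scipy.spatial.transform import Rotation as R
def Rq(q): return R.from_quat([q[1],q[2],q[3],q[0]]).as_matrix()
def cloud(cam,d):
    p=robot.camera_params(cam); v,u=np.mgrid[0:400,0:640]
    X=np.stack([(u-p['cx'])/p['fx']*d,-(v-p['cy'])/p['fy']*d,-d],-1)
    M=np.array(p['cam_to_world']); return X@M[:3,:3].T+M[:3,3]
E
python3 - <<'E'
from h import *
s=robot.sense(); print(s['tcp_pos'],s['tcp_rot'],s['wrist_force'],s['width'])
ims=[]
for c in('scene','top'):
    im,d=robot.read_camera(c); ims.append(im)
    P=cloud(c,d); np.save(c+'.npy',P); cv2.imwrite(f'pics/{c}.png',im[:,:,::-1])
    print(c,{k:np.round(v,3).tolist() for k,v in robot.camera_params(c).items()})
    for t in('handle','track','tray','stop','box1','box3','posts'):
        r=robot.place_of(c,t)
        for q in r[:1]:
            u,v=np.round(q['xy']).astype(int); print(t,q, P[min(v,399),min(u,639)] if u>=0 and v>=0 else '')
E
```

```text
[ 218.88041544 -611.41846556  251.84937651] [-8.33237745e-04  9.85256897e-01  1.71079243e-01 -2.12060005e-04] [ 0.0930349  -0.46783103  0.04981421] 88.26066089920894
scene {'fx': 422.807, 'fy': 422.807, 'cx': 314.653, 'cy': 200.06, 'cam_to_world': [[-0.039, -0.662, 0.748, 1425.204], [0.999, -0.019, 0.036, 25.84], [-0.01, 0.749, 0.662, 846.65], [0.0, 0.0, 0.0, 1.0]]}
handle {'xy': [321.2, 216.7], 'confidence': 0.84} [585.95752339   2.41569968  42.48505323]
track {'xy': [289.4, 214.6], 'confidence': 0.9} [600.54627877 -83.56459378  61.51262358]
stop {'xy': [381.3, 236.4], 'confidence': 0.58} [630.93847706 165.12284669  19.39588689]
box1 {'xy': [283.5, 220.3], 'confidence': 0.83} [595.35910507 -98.99785498  37.24235222]
box3 {'xy': [283.5, 220.3], 'confidence': 0.83} [595.35910507 -98.99785498  37.24235222]
posts {'xy': [305.5, 222.6], 'confidence': 0.72} [580.14570513 -39.87399566  12.42458375]
top {'fx': 387.518, 'fy': 387.518, 'cx': 320.051, 'cy': 201.414, 'cam_to_world': [[0.01, 0.982, -0.186, 328.645], [-1.0, 0.013, 0.011, 2.657], [0.013, 0.186, 0.982, 1248.35], [0.0, 0.0, 0.0, 1.0]]}
handle {'xy': [315.0, 196.4], 'confidence': 0.57} [575.8057801    5.49467616  34.71902023]
track {'xy': [346.1, 204.9], 'confidence': 0.89} [539.1534815  -89.77591624  82.90427854]
tray {'xy': [346.5, 204.5], 'confidence': 0.76} [542.12671065 -89.72326239  83.64549819]
stop {'xy': [264.5, 184.0], 'confidence': 0.6} [615.29262111 170.99877866  24.68348403]
box1 {'xy': [347.0, 205.2], 'confidence': 0.66} [539.92700797 -93.17021744  78.84009991]
box3 {'xy': [347.0, 205.2], 'confidence': 0.66} [539.92700797 -93.17021744  78.84009991]
posts {'xy': [328.9, 200.1], 'confidence': 0.69} [567.53378788 -40.08195019  13.19207332]
```

View pics/scene.png

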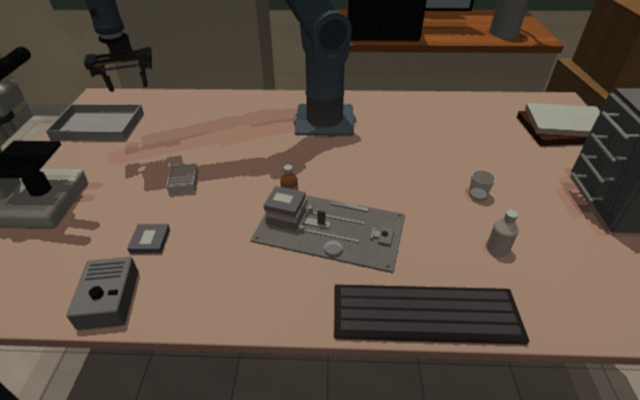

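View pics/top.png

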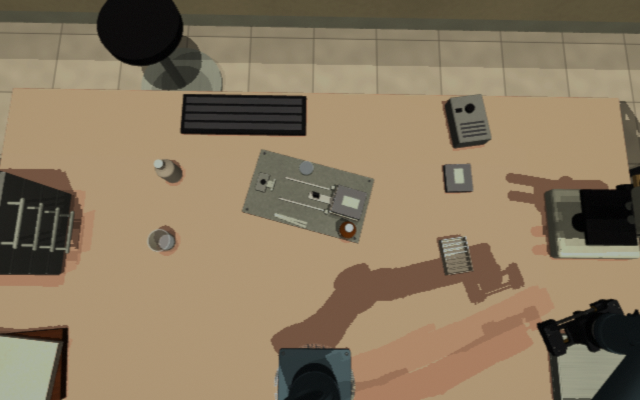

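The scene view shows the board spanning columns 253–405, with the stack at (285,207) and the handle fin at (321,216). In the top view the board's corners are at about (263,150), (374,178), (358,242) and (243,212), the handle is at (316,196) and the stop at (265,184). The drawing direction is roughly +y in the world frame.

```bash
cat >> h.py <<'E'
def onplane(cam,uv,z):
    p=robot.camera_params(cam); M=np.array(p['cam_to_world']); uv=np.atleast_2d(uv).astype(float)
    r=np.stack([(uv[:,0]-p['cx'])/p['fx'],-(uv[:,1]-p['cy'])/p['fy'],-np.ones(len(uv))],-1)@M[:3,:3].T
    return M[:3,3]+r*((z-M[2,3])/r[:,2])[:,None]
E
python3 - <<'E'
from h import *
for c in('scene','top'):
    robot.read_camera(c)
    m=robot.silhouettes(c,'track')[0]['pixels']
    vv,uu=np.nonzero(m); W=onplane(c,np.c_[uu,vv],8)[:,:2]
    r=cv2.minAreaRect(W.astype(np.float32)); print(c,'rect',r)
    b=cv2.boxPoints(r); print(b.round(1).tolist())
    e=[b[1]-b[0],b[2]-b[1]]; L=max(e,key=np.linalg.norm); x=L/np.linalg.norm(L); x=x*(-np.sign(x[1]))
    o=np.array(r[0])+125*x; print('xaxis',x,'origin',o, 'handle pred',o-100*x,'yaw',np.degrees(np.arctan2(x[1],x[0])))
    y=np.array([-x[1],x[0]])
    for t,z in(('handle',38),('posts',8),('stop',8)):
        q=robot.place_of(c,t)
        if q:
            w=onplane(c,q[0]['xy'],z)[0,:2]; print(t,w,'track',(w-o)@x,(w-o)@y)
    hs=robot.silhouettes(c,'handle'); 
    if hs: print('hs',hs[0]['bbox'],hs[0]['confidence'],hs[0]['pixels'].sum())
s=robot.sense(); Rt=Rq(s['tcp_rot']); print(Rt)
p=robot.camera_params('wrist'); print(p)
E
```

```text
scene rect ((590.4848022460938, 25.630615234375), (390.4969787597656, 228.27066040039062), 75.05872344970703)
[[429.8999938964844, -133.60000610351562], [650.4000244140625, -192.39999389648438], [751.0999755859375, 184.89999389648438], [530.5, 243.6999969482422]]
xaxis [-0.25782886 -0.9661906 ] origin [558.25619507 -95.14320374] handle pred [584.03908157   1.47585297] yaw -104.94128
handle [584.17701848  -1.49512483] track -97.16502773625656 0.8992777527107574
posts [565.41262946 -35.37818063] track -59.58953746573807 -8.494668395392454
stop [628.51450961 169.61795633] track -273.9243591361735 -0.38014703045317366
hs [296.4, 213.8, 329.4, 228.4] 0.63 296
top rect ((584.3946533203125, 26.063064575195312), (391.70111083984375, 221.8065185546875), 75.64559173583984)
[[428.3999938964844, -136.1999969482422], [643.2999877929688, -191.1999969482422], [740.4000244140625, 188.3000030517578], [525.5, 243.3000030517578]]
xaxis [-0.24791917 -0.9687807 ] origin [553.40475655 -95.03452301] handle pred [578.19667435   1.84354401] yaw -104.35441
handle [584.92822761   4.01757093] track -103.77502939666647 5.982417129490987
posts [569.38579245 -28.83787591] track -68.09203906206281 -0.9292988497793243
stop [608.89697546 189.58244955] track -289.48901384823614 -16.802213703130114
hs [307.5, 192.1, 332.7, 203.8] 0.6 193
[[ 9.41465454e-01  3.37109476e-01 -2.38608870e-05]
 [ 3.37109477e-01 -9.41465453e-01  2.94351349e-05]
 [-1.25413379e-05 -3.57558938e-05 -9.99999999e-01]]
{'fx': 309.70691628693146, 'fy': 309.70691628693146, 'cx': 324.0408088846271, 'cy': 198.20956964402802, 'mount': array([[-9.46888982e-04,  9.57825752e-01,  2.87348101e-01,
         7.44215026e+01],
       [ 9.99999453e-01,  7.79224164e-04,  6.97855637e-04,
         3.17847901e-01],
       [ 4.44515517e-04,  2.87348605e-01, -9.57825966e-01,
        -1.32731604e+02],
       [ 0.00000000e+00,  0.00000000e+00,  0.00000000e+00,
         1.00000000e+00]])}
```

Emit:
send_rows:
  targets:
    - [1.5,-1.25,0,-2,8.8]
    - [4.5,-3.75,0.5,-8,8.8]
    - [7.6,-6.3,1,-14,8.8]
    - [10.7,-8.9,1.5,-20,8.8]
    - [13.8,-11.5,2,-26,8.8]
    - [16.9,-14,2,-32,8.8]
    - [20,-16.6,2.5,-38,8.8]
    - [23.1,-19.2,3,-44,8.8]
    - [26.2,-21.8,3,-50,8.8]
    - [29.3,-24.4,3.5,-56,8.8]
    - [32.4,-26.9,4,-56,8.8]
    - [35.4,-29.5,4,-56,8.8]

```text
time_s: 2.4
tcp_pos: [453.3, -213.2, 212.2]
tcp_rot: [-0.0, 0.79, 0.614, -0.0]
wrist_force: [1.2, -0.7, -0.7]
width: 88.2
grip_force: 0.0
```

Emit:
send_rows:
  targets:
    - [3.4,1.0,0,0,8.8]
    - [6.8,2,0,0,8.8]
    - [10.2,3,0,0,8.8]
    - [13.6,4,0,0,8.8]
    - [17,5,0,0,8.8]
    - [20.4,6,0,0,8.8]
    - [22.5,6.6,0,0,8.8]
    - [24,7,0,0,8.8]
    - [24,7,0,0,8.8]
    - [24,7,0,0,8.8]

```text
time_s: 3.23
tcp_pos: [579.9, 0.6, 212.6]
tcp_rot: [-0.0, 0.789, 0.614, -0.0]
wrist_force: [-0.2, 0.2, -0.5]
width: 88.0
grip_force: 0.0
```

Run:
```python
from h import *
s=robot.sense(); print(s['time_s'],s['tcp_pos'],s['tcp_rot'],s['wrist_force'])
im,d=robot.read_camera('wrist'); np.save('wd.npy',d)
cv2.imwrite('pics/w1.png',im[:,:,::-1])
p=robot.camera_params('wrist'); M=np.array(p['mount']); v,u=np.mgrid[0:400,0:640]
x=u-p['cx'];y=v-p['cy'];r=np.hypot(x,y)+1e-9;th=r/p['fx']
ray=np.stack([np.tan(th)*x/r,-np.tan(th)*y/r,-np.ones_like(r)],-1)
T=(ray*d[...,None])@M[:3,:3].T+M[:3,3]
W=T@Rq(s['tcp_rot']).T+s['tcp_pos']; np.save('W.npy',W)
for t in('handle','posts','stop','tray'):
    q=robot.place_of('wrist',t)
    if q:
        uu,vv=np.round(q[0]['xy']).astype(int); print(t,q[0],W[min(vv,399),min(uu,639)])
m=robot.silhouettes('wrist','handle')
if m:
    k=m[0]['pixels']; print(m[0]['bbox'],m[0]['confidence']); w=W[k&(d>0)]
    print(np.percentile(w[:,2],[5,25,50,75,95,99]))
```

```text
3.2333 [5.79925110e+02 5.78398899e-01 2.12551296e+02] [-3.10295573e-05  7.89220949e-01  6.14109316e-01 -2.01991885e-04] [-0.18952531  0.23972747 -0.53074698]
handle {'xy': [323.2, 181.1], 'confidence': 0.68} [580.4065794    5.70720047  58.11463339]
stop {'xy': [326.7, 8.3], 'confidence': 0.68} [627.58652366 174.86853821  26.6224194 ]
[300.3, 152.2, 352.6, 227.0] 0.61
[13.28687006 14.19100669 14.77619031 15.60643381 57.64102525 58.41696903]
```

View pics/w1.png

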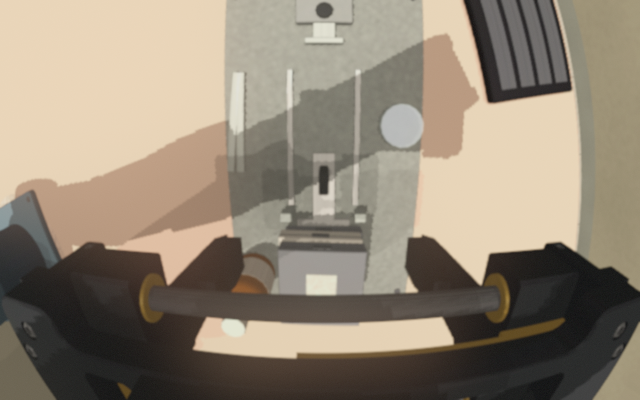

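The wrist view shows the fin as a dark bar around (323,180), the rails at columns 290 and 357, the stop at (325,10) and the dish at (402,125). The fingers straddle the tray's way.

Run:
```python
from h import *
W=np.load('W.npy'); s=robot.sense(); Rt=Rq(s['tcp_rot'])
v,u=np.mgrid[0:400,0:640]
k=(W[...,2]>50)&(W[...,2]<64)&(abs(u-323)<20)&(v>150)&(v<205)
w=W[k]; print(k.sum(),w.mean(0),w.min(0),w.max(0)); print(cv2.minAreaRect(w[:,:2].astype(np.float32)))
# board points -> rect yaw (edges), and rails
def yaw(mask):
    pts=W[mask][:,:2]; c,_=pts.mean(0),0; vx,vy,x0,y0=cv2.fitLine(pts.astype(np.float32),cv2.DIST_HUBER,0,.01,.01).ravel(); return np.degrees(np.arctan2(vy,vx))%180,(x0,y0)
z=W[...,2]; L={}
for n,c in(('L',290),('R',357)):
    m=(z>11)&(z<16)&(abs(u-c)<8)&(v>70)&(v<205); print(n,m.sum(),z[m].mean())
    L[n]=yaw(m); print(L[n])
a=np.radians((L['L'][0]+L['R'][0])/2); dx=np.array([np.cos(a),np.sin(a)]); ny=np.array([-dx[1],dx[0]])
mid=(np.array(L['L'][1])@ny+np.array(L['R'][1])@ny)/2
t=w.mean(0)[:2]; print('yaw',np.degrees(a),'fin offset from mid',t@ny-mid,'rail sep',(np.array(L['L'][1])-L['R'][1])@ny)
e=np.r_[t,38]-s['tcp_pos']; print('tool shift mm',Rt.T@e,'tool yaw',np.degrees(np.arctan2(Rt[1,0],Rt[0,0])))
```

```text
246 [579.86980043   3.57618842  57.114082  ] [572.6969283   -7.83785578  50.81569869] [586.63247536  14.01040307  59.29177042]
((579.71142578125, 3.0302257537841797), (21.453847885131836, 9.693401336669922), 75.70897674560547)
L 751 13.579949187126383
(np.float32(75.582375), (np.float32(554.9987), np.float32(51.426968)))
R 757 13.5988477412819
(np.float32(75.63916), (np.float32(624.42456), np.float32(33.520557)))
yaw 75.610756 fin offset from mid -0.13325237783988086 rail sep 71.69782
tool shift mm [  4.61615577  -0.96981215 174.74099723] tool yaw 75.58914293100962
```

Emit:
send_rows:
  targets:
    - [0.35,-0.08,2,0,6]
    - [0.35,-0.08,5,0,4]
    - [0.35,-0.08,8,0,4]
    - [0.35,-0.08,11,0,4]
    - [0.35,-0.08,13.5,0,4]
    - [0.35,-0.08,15.5,0,4]
    - [0.35,-0.08,16.8,0,4]
    - [0.35,-0.08,17.4,0,4]
    - [0.35,-0.08,17.4,0,4]
    - [0.35,-0.08,17.4,0,4]

```text
time_s: 4.37
tcp_pos: [580.7, 3.9, 39.4]
tcp_rot: [0.0, 0.79, 0.613, 0.0]
wrist_force: [-0.1, 0.8, 0.6]
width: 39.8
grip_force: 0.0
```

Run:
```python
from h import *
s=robot.sense(); print(s['tcp_pos'],s['wrist_force'],s['width'])
im,d=robot.read_camera('wrist'); cv2.imwrite('pics/w2.png',im[:,:,::-1])
```

```text
[580.69682737   3.88129263  39.42722066] [-0.07798017  0.84458604  0.58910776] 39.84130351468677
```

View pics/w2.png

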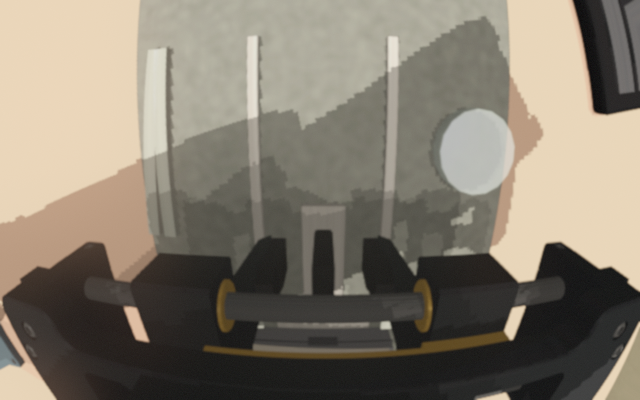

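The fin (322,260) sits between the fingers (inner edges at about 285 and 365), about 0.8 mm off centre. I'll correct that and close.

Emit:
send_rows:
  targets:
    - [0,-0.08,0,0,3]
    - [0,-0.08,0,0,2]
    - [0,-0.08,0,0,1.4]
    - [0,-0.08,0,0,0.9]
    - [0,-0.08,0,0,0.5]
    - [0,-0.08,0,0,0.5]
    - [0,-0.08,0,0,0.5]
    - [0,-0.08,0,0,0.5]
  squeeze: 25

```text
time_s: 5.08
tcp_pos: [579.6, 4.1, 39.0]
tcp_rot: [0.0, 0.79, 0.614, 0.0]
wrist_force: [-1.0, 0.0, 5.0]
width: 10.0
grip_force: 25.0
```

Emit:
send_rows:
  targets:
    - [0.1,0,0,0,0.5]
    - [0.3,0,0,0,0.5]
    - [0.6,0,0,0,0.5]
    - [0.9,0,0,0,0.5]
    - [1.2,0,0,0,0.5]
    - [1.6,0,0,0,0.5]
    - [2.0,0,0,0,0.5]
    - [2.4,0,0,0,0.5]
    - [2.8,0,0,0,0.5]
    - [3.2,0,0,0,0.5]
    - [3.6,0,0,0,0.5]
    - [4,0,0,0,0.5]

```text
time_s: 6.08
tcp_pos: [589.1, 38.7, 39.0]
tcp_rot: [0.002, 0.791, 0.612, -0.002]
wrist_force: [-2.6, -9.2, 9.6]
width: 9.5
grip_force: 25.0
```

Emit:
send_rows:
  targets:
    - [0.4,0,-0.03,0,0.5]
    - [0.8,0,-0.05,0,0.5]
    - [1.2,0,-0.05,0,0.5]
    - [1.6,0,-0.05,0,0.5]
    - [2.0,0,-0.05,0,0.5]
    - [2.4,0,-0.05,0,0.5]
    - [2.8,0,-0.05,0,0.5]
    - [3.2,0,-0.05,0,0.5]
    - [3.5,0,-0.05,0,0.5]
    - [3.8,0,-0.05,0,0.5]
    - [4,0,-0.05,0,0.5]
    - [4,0,-0.05,0,0.5]

```text
time_s: 7.08
tcp_pos: [599.1, 82.5, 39.1]
tcp_rot: [-0.0, 0.789, 0.614, 0.0]
wrist_force: [0.6, -0.9, 0.5]
width: 9.5
grip_force: 25.0
```

Run:
```python
from h import *
s=robot.sense(); print(s['time_s'],s['tcp_pos'],s['wrist_force'],s['torque'],s['width'])
im,d=robot.read_camera('wrist'); cv2.imwrite('pics/w3.png',im[:,:,::-1])
```

```text
7.0833 [599.05573399  82.45144912  39.06617126] [ 0.6235612  -0.90356187  0.50627501] [-0.26245736 -0.04001884  0.03237001] 9.546534594563681
```

View pics/w3.png

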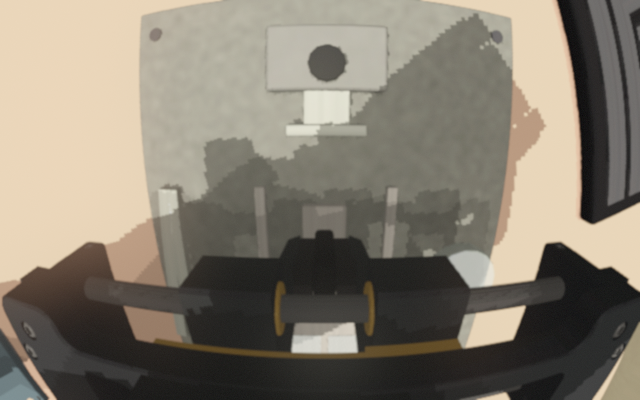

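Tray is following (tongue tip at (322,207), stop bar face at row 131). Continuing more slowly.

Emit:
send_rows:
  targets:
    - [0.2,0,0,0,0.5]
    - [0.5,0,0,0,0.5]
    - [0.8,0,0,0,0.5]
    - [1.1,0,0,0,0.5]
    - [1.4,0,0,0,0.5]
    - [1.7,0,0,0,0.5]
    - [1.9,0,0,0,0.5]
    - [2.1,0,0,0,0.5]
    - [2.3,0,0,0,0.5]
    - [2.4,0,0,0,0.5]
    - [2.4,0,0,0,0.5]
    - [2.4,0,0,0,0.5]

```text
time_s: 8.13
tcp_pos: [605.1, 105.2, 39.2]
tcp_rot: [-0.0, 0.79, 0.614, 0.0]
wrist_force: [-0.1, -0.6, -0.3]
width: 9.8
grip_force: 25.0
```

Run:
```python
from h import *
s=robot.sense(); print(s['time_s'],s['tcp_pos'],s['wrist_force'],s['torque'],s['width'])
print('drawn',(np.array(s['tcp_pos'])[:2]-[579.6,4.1])@[.2485,.9686])
im,d=robot.read_camera('wrist'); cv2.imwrite('pics/w4.png',im[:,:,::-1])
c,d2=robot.read_camera('scene'); np.save('sc2.npy',cloud('scene',d2)); cv2.imwrite('pics/s4.png',cv2.resize(c[160:280,220:430,::-1],None,fx=3.5,fy=3.5))
```

```text
8.1333 [605.08143805 105.21508608  39.20595373] [-0.14514165 -0.63145708 -0.28312629] [ 0.10190849 -0.11037833  0.01750833] 9.773962836115402
drawn 104.27220973189327
```

View pics/s4.png

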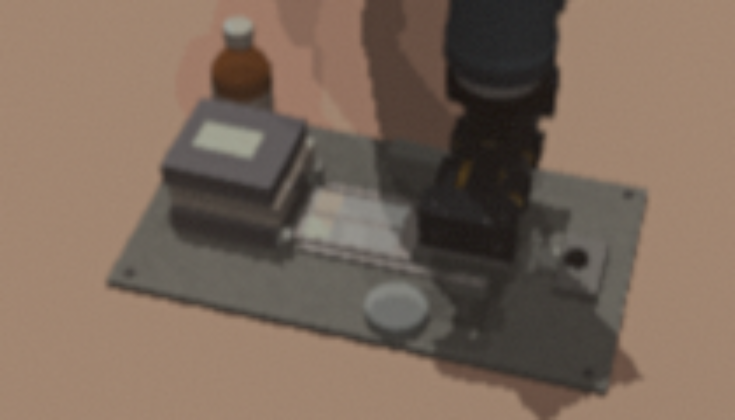

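The scene crop shows the stack standing level behind the posts, with the tray's plate visible clear of it at about (350,225). Next I'll estimate the remaining gap from the wrist picture.

Run:
```python
from h import *
s=robot.sense(); im,d=robot.read_camera('wrist')
p=robot.camera_params('wrist'); M=np.array(p['mount']); v,u=np.mgrid[0:400,0:640]
x=u-p['cx'];y=v-p['cy'];r=np.hypot(x,y)+1e-9;th=r/p['fx']
ray=np.stack([np.tan(th)*x/r,-np.tan(th)*y/r,-np.ones_like(r)],-1)
T=(ray*d[...,None])@M[:3,:3].T+M[:3,3]; z=(T@Rq(s['tcp_rot']).T+s['tcp_pos'])[...,2]
for c in(315,322,330):
  print(c,[(int(i),round(float(T[i,c,0]),1),round(float(z[i,c]),1),int(im[i,c].mean())) for i in range(120,232,3)])
```

```text
315 [(120, 68.5, 27.6, 82), (123, 67.1, 27.1, 82), (126, 65.6, 26.0, 128), (129, 63.9, 21.4, 178), (132, 62.5, 22.7, 151), (135, 60.9, 20.3, 131), (138, 59.2, 18.2, 155), (141, 57.7, 18.8, 163), (144, 56.2, 18.7, 162), (147, 54.7, 18.7, 177), (150, 53.3, 19.6, 177), (153, 51.7, 18.7, 161), (156, 50.1, 18.0, 159), (159, 48.6, 18.7, 159), (162, 47.3, 19.7, 158), (165, 45.6, 18.6, 157), (168, 44.0, 18.3, 157), (171, 42.7, 19.5, 140), (174, 41.2, 20.0, 158), (177, 39.7, 20.1, 154), (180, 38.2, 20.2, 143), (183, 33.7, 8.2, 116), (186, 32.2, 9.2, 119), (189, 30.4, 8.5, 121), (192, 28.6, 8.4, 120), (195, 27.0, 8.6, 106), (198, 25.5, 9.5, 96), (201, 23.6, 8.8, 89), (204, 22.7, 11.3, 95), (207, 21.8, 13.8, 116), (210, 20.6, 15.5, 117), (213, 19.0, 15.8, 113), (216, 16.8, 14.4, 113), (219, 15.3, 14.8, 113), (222, 13.9, 15.9, 113), (225, 11.7, 14.8, 113), (228, 9.8, 14.4, 111), (231, 8.3, 15.2, 96)]
322 [(120, 68.5, 26.6, 81), (123, 67.0, 26.1, 82), (126, 65.6, 26.7, 80), (129, 64.2, 26.1, 92), (132, 62.3, 20.3, 128), (135, 60.8, 19.8, 119), (138, 59.3, 19.7, 153), (141, 57.9, 20.3, 160), (144,
[... 905 characters left out ...]
 56.1, 17.5, 161), (147, 54.7, 18.5, 160), (150, 53.2, 18.6, 159), (153, 51.8, 19.3, 160), (156, 50.2, 19.1, 159), (159, 48.6, 18.6, 158), (162, 47.0, 18.1, 157), (165, 45.6, 18.7, 158), (168, 44.2, 19.5, 153), (171, 42.6, 19.4, 135), (174, 41.3, 20.2, 160), (177, 39.5, 19.4, 155), (180, 38.1, 20.1, 146), (183, 33.9, 9.2, 115), (186, 32.0, 8.3, 116), (189, 30.3, 8.2, 112), (192, 28.6, 8.3, 99), (195, 27.3, 9.8, 99), (198, 25.3, 8.9, 98), (201, 23.6, 9.0, 98), (204, 22.9, 12.1, 98), (207, 21.9, 14.4, 122), (210, 20.6, 15.4, 125), (213, 18.7, 15.0, 113), (216, 17.1, 15.1, 112), (219, 15.2, 14.7, 112), (222, 13.4, 14.5, 111), (225, 12.1, 15.7, 110), (228, 10.2, 15.3, 107), (231, 9.8, 18.6, 48)]
```

Bar face is at about tool x 37.4 mm and the tip at about 22.6 mm, so the gap is roughly 14.5 mm. I'll move 10 mm and then creep.

Emit:
send_rows:
  targets:
    - [0.1,0,0,0,0.5]
    - [0.2,0,0,0,0.5]
    - [0.35,0,0,0,0.5]
    - [0.5,0,0,0,0.5]
    - [0.65,0,0,0,0.5]
    - [0.8,0,0,0,0.5]
    - [0.9,0,0,0,0.5]
    - [0.97,0,0,0,0.5]
    - [1.0,0,0,0,0.5]
    - [1.0,0,0,0,0.5]
  squeeze: 14

```text
time_s: 9.12
tcp_pos: [607.5, 114.8, 39.2]
tcp_rot: [-0.0, 0.79, 0.614, 0.0]
wrist_force: [-1.0, -0.1, -0.7]
width: 9.7
grip_force: 14.0
```

Emit:
send_rows:
  targets:
    - [0.04,0,0,0,0.5]
    - [0.08,0,0,0,0.5]
    - [0.12,0,0,0,0.5]
    - [0.16,0,0,0,0.5]
    - [0.2,0,0,0,0.5]

```text
time_s: 9.53
tcp_pos: [608.0, 116.6, 39.2]
tcp_rot: [0.0, 0.79, 0.614, -0.0]
wrist_force: [0.8, 0.6, -1.2]
width: 9.9
grip_force: 14.0
```

Emit:
send_rows:
  targets:
    - [0.03,0,0,0,0.5]
    - [0.06,0,0,0,0.5]
    - [0.09,0,0,0,0.5]
    - [0.12,0,0,0,0.5]

```text
time_s: 9.87
tcp_pos: [608.3, 117.8, 39.2]
tcp_rot: [-0.0, 0.79, 0.614, -0.0]
wrist_force: [-0.2, -0.2, -1.1]
width: 9.7
grip_force: 14.0
```

Emit:
send_rows:
  targets:
    - [0.03,0,0,0,0.5]
    - [0.06,0,0,0,0.5]
    - [0.09,0,0,0,0.5]
    - [0.12,0,0,0,0.5]

```text
time_s: 10.2
tcp_pos: [608.6, 118.9, 39.2]
tcp_rot: [-0.0, 0.79, 0.614, -0.0]
wrist_force: [0.2, -0.6, -0.8]
width: 9.6
grip_force: 14.0
```

Emit:
send_rows:
  targets:
    - [0.03,0,0,0,0.5]
    - [0.06,0,0,0,0.5]
    - [0.09,0,0,0,0.5]
    - [0.12,0,0,0,0.5]

```text
time_s: 10.53
tcp_pos: [608.7, 119.0, 39.1]
tcp_rot: [0.0, 0.79, 0.613, -0.001]
wrist_force: [-1.2, -3.0, 1.2]
width: 10.3
grip_force: 14.0
```

Emit:
send_rows:
  targets:
    - [0.03,0,0,0,0.5]
    - [0.06,0,0,0,0.5]
    - [0.08,0,0,0,0.5]

```text
time_s: 10.78
tcp_pos: [608.7, 119.1, 39.1]
tcp_rot: [0.001, 0.79, 0.613, -0.001]
wrist_force: [-2.3, -6.4, 2.2]
width: 9.9
grip_force: 14.0
```

Emit:
send_rows:
  targets:
    - [0.02,0,0,0,0.5]
    - [0.04,0,0,0,0.5]
    - [0.04,0,0,0,0.5]
    - [0.04,0,0,0,0.5]
    - [0.04,0,0,0,0.5]
    - [0.04,0,0,0,0.5]

```text
time_s: 11.28
tcp_pos: [608.7, 119.1, 39.1]
tcp_rot: [0.001, 0.79, 0.613, -0.002]
wrist_force: [-3.1, -6.5, 3.1]
width: 9.9
grip_force: 14.0
```

Emit:
send_rows:
  targets:
    - [0.02,0,0,0,0.5]
    - [0.04,0,0,0,0.5]
    - [0.06,0,0,0,0.5]
    - [0.06,0,0,0,0.5]
    - [0.06,0,0,0,0.5]
    - [0.06,0,0,0,0.5]
    - [0.06,0,0,0,0.5]

```text
time_s: 11.87
tcp_pos: [608.7, 119.2, 39.1]
tcp_rot: [0.001, 0.79, 0.613, -0.002]
wrist_force: [-3.5, -8.4, 3.6]
width: 9.7
grip_force: 14.0
```

About 9 N has been held for over 0.3 s. Next I'll relax the push, open and rise.

Emit:
send_rows:
  targets:
    - [-0.08,0,0,0,0.5]
    - [-0.16,0,0,0,0.5]
    - [-0.24,0,0,0,0.5]
    - [-0.24,0,0,0,1.2]
    - [-0.24,0,0,0,2]
    - [-0.24,0,0,0,3]
    - [-0.24,0,0,0,4]
    - [-0.24,0,0,0,4]
    - [-0.24,0,0,0,4]
    - [-0.24,0,0,0,4]

```text
time_s: 12.7
tcp_pos: [608.8, 119.7, 39.2]
tcp_rot: [-0.0, 0.79, 0.614, 0.0]
wrist_force: [-0.4, -0.5, 0.2]
width: 39.8
grip_force: 0.0
```

Emit:
send_rows:
  targets:
    - [-0.2,0,-0.5,0,4]
    - [-0.2,0,-2,0,4]
    - [-0.2,0,-4,0,4]
    - [-0.2,0,-7,0,4]
    - [-0.2,0,-10,0,4]
    - [-0.2,0,-13,0,4]
    - [-0.2,0,-16,0,4]
    - [-0.2,0,-18,0,4]
    - [-0.2,0,-18,0,4]

```text
time_s: 13.45
tcp_pos: [610.9, 118.4, 225.7]
tcp_rot: [0.002, 0.79, 0.614, 0.004]
wrist_force: [0.2, -0.2, -0.1]
width: 40.0
grip_force: 0.0
```

Run:
```python
from h import *
s=robot.sense(); print(s['time_s'],s['tcp_pos'],s['wrist_force'],s['width'])
im,d=robot.read_camera('wrist'); c,_=robot.read_camera('scene')
cv2.imwrite('pics/f.png',np.vstack([im[:,:,::-1][:330],cv2.resize(c[170:265,230:420,::-1],(640,270))[:270]]))
p=robot.camera_params('wrist'); M=np.array(p['mount']); v,u=np.mgrid[0:400,0:640]
x=u-p['cx'];y=v-p['cy'];r=np.hypot(x,y)+1e-9;th=r/p['fx']
ray=np.stack([np.tan(th)*x/r,-np.tan(th)*y/r,-np.ones_like(r)],-1)
W=((ray*d[...,None])@M[:3,:3].T+M[:3,3])@Rq(s['tcp_rot']).T+s['tcp_pos']
a=np.radians(75.6); X=-np.array([np.cos(a),np.sin(a)]); Y=np.array([-X[1],X[0]])
h=np.array([579.7,3.1]); q=W[...,:2]-h; tx=q@X-100; ty=q@Y; z=W[...,2]
k=(z>50)&(z<64)&(tx<-170)&(tx>-260)&(abs(ty)<12)&(d>0); print('fin track',tx[k].mean(),ty[k].mean(),k.sum())
k=(z>66)&(z<90)&(abs(tx)<70)&(abs(ty)<60)&(d>0); print('box3 visible',k.sum(),np.percentile(z[k],[5,50,95]),np.percentile(tx[k],[1,99]),np.percentile(ty[k],[1,99]))
```

```text
13.45 [610.94339295 118.43426899 225.70394657] [ 0.16816479 -0.21881654 -0.10373761] 39.99501690708032
fin track -219.37338680426336 -0.3568856605815129 218
box3 visible 1795 [68.20123121 74.45429463 75.60512051] [-47.90651535 -10.93709135] [-43.18743985  40.51627919]
```

View pics/f.png

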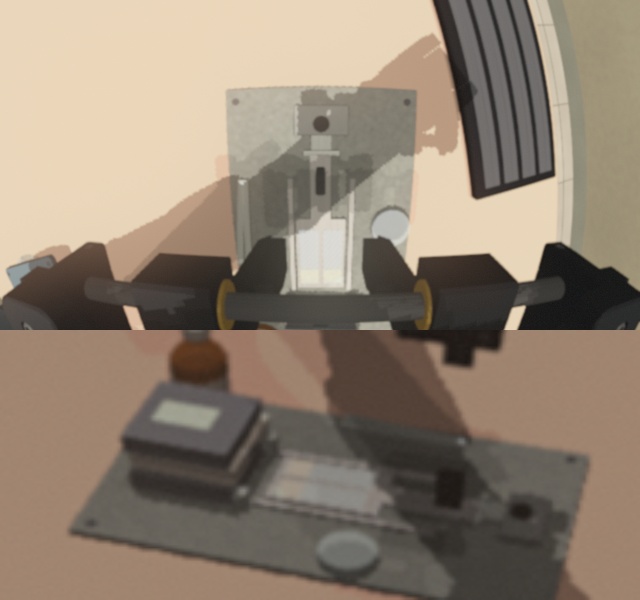

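The tray lies straight with its tongue at the stop bar (322,155) and the fin at (320,180), drawn about 119 mm. The stack is level with its top at about 74 mm, down by the tray's 6 mm, behind the posts with its front at x ≈ -47. The dish and bottle have not moved.

```bash
python3 -c "
from workcell import robot
print(robot.close_job())"
```

```text
the job is handed in; nothing more can be done
None
```

The job is handed in, with no verdict returned: the tray was drawn about 119 mm to the end stop, pressed at about 9 N and released, and the last pictures show the three boxes stacked level on the board behind the posts.

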